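# Tip a tray of hub blanks into the feed hopper of a laser marking station

## Robot

A 6-joint arm with a two-finger parallel gripper is mounted at the origin on the work surface. World frame = base frame: x ahead of the robot, y to its left, z up, the work surface at z = 0. Lengths are in mm, angles in rad, forces in N, time in s.
With the tool pointing down it reaches from about 350 to 875 mm from the base axis. Payload 4.2 kg.
Tool frame: the origin (TCP) lies on the front face of the gripper's body, between the roots of the fingers; the fingertips stand 73 mm ahead of it and the grasp point (between the pads) lies 54 mm ahead of it; z points along the fingers, y is the line along which they close (so a half turn about z gives the same grasp; the last joint's range is limited). The gripper opens to 85 mm and grips with 20 to 120 N. Pads are 22 mm wide; open, the fingers measure 114 mm over their backs; the gripper's body (76 mm by 85 mm) begins 54 mm behind the grasp point. The pads swing forward as they close: fully open they stand 13 mm farther back than shut.
Start: joints at [1.39, 0.385, 0.008, 0, -1.194, -0.259], TCP at [266.065, 565.516, 303.912] pointing down, gripper open.
Joint ranges: [-3.14, 3.14], [-1.21, 2.06], [-1.07, 1.41], [-3.16, 2.05], [-2.99, -0.16], [-3.1, 3.1]. Speed limits (rad/s): [2.79, 2.79, 3.14, 3.14, 3.14, 3.14].

## Interface

Orientations are given as a 3x3 rotation matrix whose columns are the frame's x, y, z axes.
In Python, from workcell import robot, read_camera, camera_info gives the robot as it stands. The module is installed in compiled form; this text tells all that it offers.
- The arm moves only by the tool servo_tool, never from a script. Its argument "increments" is a list of rows, each a list of 5 numbers: the shift along the tool's x, y, z normalised to -1 to 1, where 1 is 50 mm, then the turn about the tool's z normalised to -1 to 1, where 1 is 0.08 rad, then the opening, from -1 (shut) to 1 (fully open). A call has 1 to 20 rows; each row shifts and turns the commanded pose from where the row before left it, along the tool's axes as they then stand; what a row does not reach is not made up. A row lasts 1/8 s, in which the tool goes at most 62.5 mm and 10.7 degrees, less where a joint would pass 70% of its speed; a pose out of reach is approached as far as the arm can. A call with a number of a shift or a turn outside -1 to 1 is refused whole. A call with a gripper value outside its range is refused whole. The fingers move at their own pace and stop on an object; the grip force is fixed at half the most. Time passes only in rows, so rows that do not move let the fingers close. It gives the time, the measured TCP pose, the force, the opening and the grip force at its end, in the units of the state.
- robot.read_state(): the state, without advancing time (a new reading comes with each control period).
- read_camera(name): name is "scene" or "side" or "wrist"; returns the picture (480x640x3 uint8, red, green, blue); there is no depth.
- camera_info(name): a dict with "fov_y" (degrees; the focal length in pixels is half the picture's height over the tangent of half this angle, whatever the lens; pixels are square), "cx", "cy" (the principal point, pixels), "distortion" ([k1, k2, p1, p2, k3] as OpenCV has them; the pictures are not rectified), "rvec" (rotation vector, rad) and "tvec" (3), from world to camera coordinates, as OpenCV has them. Camera axes: x right, y down, z forward; pixel columns grow to the right and rows downward; lengths in mm; the calibration is good to about 2 mm. A picture is of the moment at which its call begins: read the wrist's pose just before it. camera_info takes no time and is no camera call; for the wrist camera it gives the pose at the moment of the call.
- robot.job_done(): hands the job in; it is judged then, once.
The state is a dict: "time": time; "q": joint angles; "dq": joint speeds; "joint_efforts": joint torques, N m; "tool_pos": TCP position; "ee_rot": TCP orientation; "wrist_force": force on the tool from outside, world axes, zero at the start; "wrist_torque": the same for the moment, N m; "width": finger opening in mm; "grasp_force": force on a finger pad.
Only numpy, scipy, OpenCV 4.12 (cv2) and the standard library are available. Lean on these libraries where they do the work, as an engineer would, in place of code of your own. Each camera call takes 0.05 s, during which the arm holds its last target. There are 200 camera calls.

## Task

Lift the loose cover plate off the feed hopper's pins and lay it down flat in the middle of the black rubber mat, without dropping it. Then tip the hinged tray by its crossbar until all four hub blanks have slid into the hopper, and ease the tray back down level on its posts without letting it slam. Leave the mouse, the bottle and the chuck key where they are.

Things in the scene. Friction and masses are not known exactly. Their poses are not given: they have to be found in the camera images.
- feeder: Fixed bare-metal feeding unit on a drilled base plate 200 (x) x 390 (y) x 10 mm. Origin: centre of the plate's underside on the bench, below the tray's hinge line; z up. The hinged tray is on its +y side, the open-topped feed hopper on its -y side, with 26 mm flanges along both x sides of its rim, each with an upright pin (10 mm thick, 12 tall) at x +-89, y -95 mm.
- hopper (a point): Centre of the feed hopper's mouth at rim height: feeder x 0, y -90, z 120 mm; axes as the feeder's. Sheet-steel box, inside 146 (x) by 170 (y) mm and 110 deep; only the wall next to the tray is 15 mm lower.
- tray (a joint): Tray hinge (rad): 0 = level on its two posts; grows as the tray's rear (+y) rises and it tips towards the hopper; stop at 1.15. Hinge line: along feeder x through y 0, z 124 mm. Steel tray 150 wide (x), feeder y -2 to 182 mm, floor top z 128, side and rear walls to z 171, open at the hopper end, 0.55 kg empty. If let go while raised it falls back fast.
- crossbar (a point): Middle of the tray's crossbar: round, 12 mm thick, 150 long along feeder x, fixed to the tray on two flat arms rising from its side walls. With the tray level it is 40 mm behind (+y) and 114 mm above the hinge line (feeder z 238 mm), 66 mm above the blanks' tops. Pushing it towards the hopper tips the tray.
- cover: Loose flat aluminium cover plate, 204 (x) x 163 (y) x 5 mm, 0.3 kg, with a bar handle on top. Origin: centre of its underside. It starts on the hopper's rim, its two 14 mm square holes (at x +-89, y 0) over the two pins; it must rise 12 mm to clear them.
- cover_handle (a point): Middle of the cover's handle bar: 92 mm long along the cover's x, 12 wide (y) and 12 high, its middle 37 mm above the cover's underside, free underneath for 26 mm.
- mat: Black rubber mat on the bench, fixed, 260 (x) x 220 (y) x 3 mm. Origin: centre of its underside, on the bench.
- mouse: Bystander: loose black computer mouse, 108 x 60 x 33 mm. Origin: centre of its underside.
- cleaner: Bystander: loose white cleaner bottle, 56 mm across, 150 mm tall, standing. Origin: centre of its underside.
- chuck_key: Bystander: loose steel T-shaped chuck key lying on the bench, crossbar 90 mm along its x, shaft 126 mm along its y, 14 mm thick. Origin: on the bench under the middle of the crossbar.
- hub1: Turned aluminium hub blank in the tray: round flange 60 mm across and 15 mm thick with a boss 34 mm across on it, 44 mm high overall, about 0.15 kg; four alike. Origin: on its axis at mid-height, z from flange to boss.
- hub2: Turned aluminium hub blank in the tray: round flange 60 mm across and 15 mm thick with a boss 34 mm across on it, 44 mm high overall, about 0.15 kg; four alike. Origin: on its axis at mid-height, z from flange to boss.
- hub3: Turned aluminium hub blank in the tray: round flange 60 mm across and 15 mm thick with a boss 34 mm across on it, 44 mm high overall, about 0.15 kg; four alike. Origin: on its axis at mid-height, z from flange to boss.
- hub4: Turned aluminium hub blank in the tray: round flange 60 mm across and 15 mm thick with a boss 34 mm across on it, 44 mm high overall, about 0.15 kg; four alike. Origin: on its axis at mid-height, z from flange to boss.
Mind the look-alikes: they are no part of the job. Leave any blue look-alike of the hub2 alone.

How it is judged:
By the outcome, as a careful person would: the job done as asked, in the order asked, and still so for the second after the job is handed in, with the robot touching nothing.
It also fails if it takes over 64 s, if anything falls off the work surface, if the arm or the gripper's body presses on something with over 40 N, if the wrist force passes 120 N, or if a joint passes its speed limit or range.

## Working session

There is one attempt and no reset: what is moved stays moved. The work goes in short steps, Python scripts to look and compute and a tool call to move; the robot and the scene stay as the last step left them, time stands still between calls to the robot, and variables do not carry over. Pictures are saved under pics/ and viewed, at most 10 in all, crops included, and the job is handed in when it is done.

Besides the shell and the picture viewer there is one more tool, called after ">>>" as a command line: name --pt "numbers of a row" for each row, then --argument value for the rest. servo_tool: Moves the arm, as the interface text tells. Scaled input: -1 to 1 covers 50 mm each way for a shift and 0.08 rad each way for a turn. Its arguments: {"type":"object","properties":{"increments":{"type":"array"}},"required":["increments"]}

```bash
mkdir -p pics; cat > h.py <<'E'
import numpy as np, cv2
from workcell import robot, read_camera, camera_info
def K(n):
    c=camera_info(n); f=240/np.tan(np.radians(c["fov_y"])/2)
    R=cv2.Rodrigues(np.array(c["rvec"],float))[0]
    return np.array([[f,0,c["cx"]],[0,f,c["cy"]],[0,0,1]]),np.array(c["distortion"],float),R,np.array(c["tvec"],float).ravel()
def ray(n,px):
    k,d,R,t=K(n)
    u=cv2.undistortPoints(np.array(px,float).reshape(-1,1,2),k,d).reshape(-1,2)
    return -R.T@t,np.c_[u,np.ones(len(u))]@R
def plane(n,px,z):
    o,v=ray(n,px); return o+v*((z-o[2])/v[:,2])[:,None]
def proj(n,P):
    k,d,R,t=K(n); return cv2.projectPoints(np.array(P,float).reshape(-1,1,3),cv2.Rodrigues(R)[0],t,k,d)[0].reshape(-1,2)
def save(n,f):
    im=read_camera(n); cv2.imwrite(f,im[:,:,::-1]); return im
E
python3 - <<'E'
from h import *
save("scene","pics/s0.png");save("side","pics/d0.png")
for n in("scene","side"): k,d,R,t=K(n);print(n,-R.T@t,R[2])
s=robot.read_state();print(s["time"],s["ee_rot"],s["width"])
E
```

```text
scene [ 929.90720347  578.40497221 1060.78169587] [-0.33094019 -0.50536536 -0.79692186]
side [  -8.85368141 -617.13551323  632.98414452] [ 0.57691485  0.64806632 -0.4971713 ]
0.1 [[ 9.04757157e-01 -4.25927165e-01 -7.32997026e-04]
 [-4.25927777e-01 -9.04755274e-01 -1.85012927e-03]
 [ 1.24837389e-04  1.98612149e-03 -9.99998020e-01]] 85.46274852212558
```

View pics/s0.png

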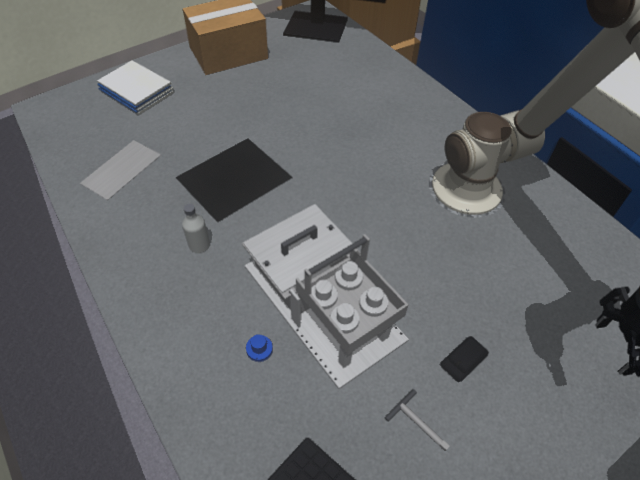

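View pics/d0.png

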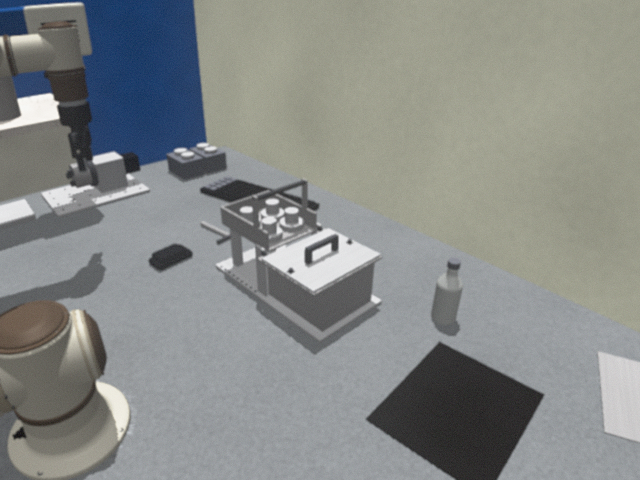

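The scene shows the cover (handle ≈298,240), the mat (centre ≈234,179), the crossbar (≈336,256) and the blue look-alike (259,347). The side view shows the handle at ≈(322,248), the cover corners and the whole mat except its bottom tip.

```bash
python3 - <<'E'
from h import *
a=cv2.imread("pics/s0.png");b=cv2.imread("pics/d0.png")
def blackq(im,x0,y0,x1,y1,th=45):
    g=im.max(2); m=np.zeros_like(g); m[y0:y1,x0:x1]=(g[y0:y1,x0:x1]<th)*255
    c=max(cv2.findContours(m,0,1)[0],key=cv2.contourArea); return cv2.minAreaRect(c),c
r,c=blackq(a,170,130,300,222); q=cv2.approxPolyDP(c,8,True).reshape(-1,2); print(q)
P=plane("scene",q,3);print("mat scene",P[:,:2].round(),P.mean(0).round(1),np.linalg.norm(np.diff(P,axis=0),axis=1))
# handle
for n,im,box in(("scene",a,(275,220,325,258)),("side",b,(300,230,343,266))):
    x0,y0,x1,y1=box
    r,c=blackq(im,*box,th=90); print(n,r)
for n,bx in(("scene",(235,195,415,325)),("side",(210,170,390,300))):
    im=a if n=="scene" else b; x0,y0,x1,y1=bx
    cv2.imwrite(f"pics/{n}c.png",cv2.resize(im[y0:y1,x0:x1],None,fx=4.2,fy=4.2,interpolation=cv2.INTER_CUBIC))
E
python3 - <<'E'
import cv2,numpy as np
p=[cv2.imread(f"pics/{n}c.png") for n in("scene","side")]
cv2.imwrite("pics/c.png",p[0]);print(p[0].shape)
E
```

```text
[[248 140]
 [177 177]
 [217 220]
 [283 180]]
mat scene [[ 424. -514.]
 [ 674. -490.]
 [ 650. -282.]
 [ 424. -310.]] [ 542.8 -399.1    3. ] [250.64625061 209.94218022 228.27634324]
scene ((298.7784118652344, 240.10894775390625), (11.571294784545898, 41.90606689453125), 60.461219787597656)
side ((321.6810302734375, 249.9224090576172), (14.049792289733887, 38.34148025512695), 66.80140686035156)
(546, 756, 3)
```

View pics/scenec.png

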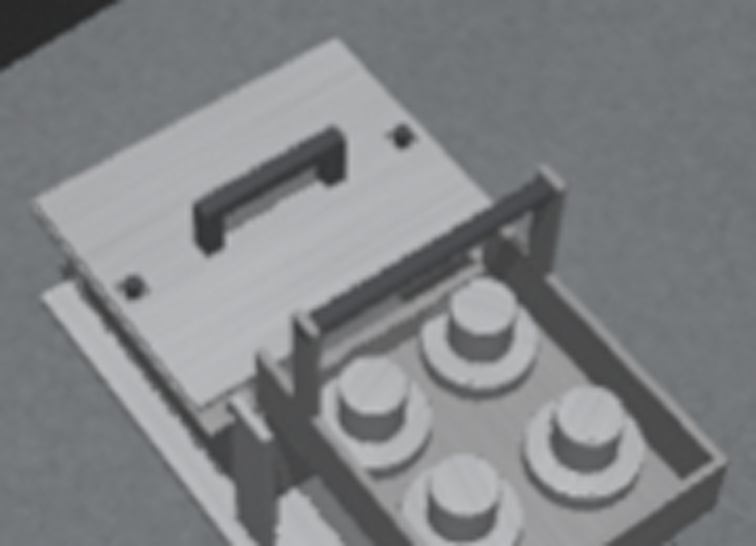

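View pics/sidec.png

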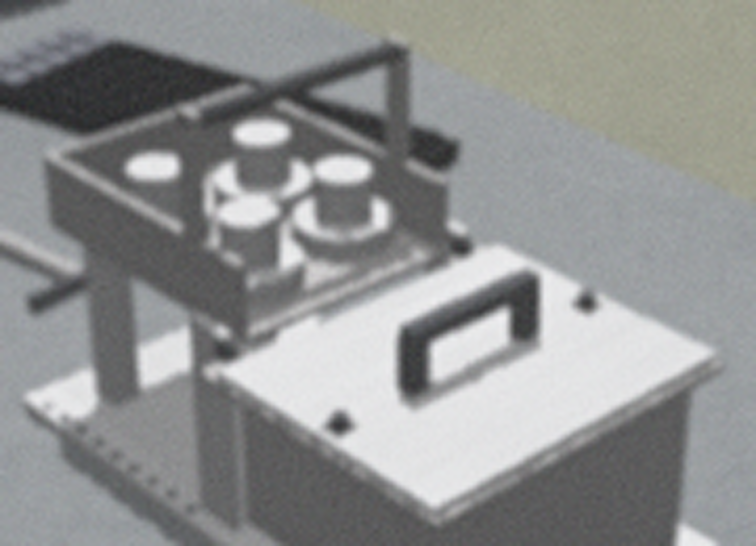

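The crops show cover corners, pins in both holes, the handle and crossbar ends clearly; I'll triangulate those.

```bash
python3 - <<'E'
from h import *
S=lambda p:np.array([235,195])+np.array(p)/4.2
D=lambda p:np.array([210,170])+np.array(p)/4.2
def tri(p,q):
    o1,v1=ray("scene",S(p));o2,v2=ray("side",D(q));v1,v2=v1[0],v2[0]
    s=np.linalg.lstsq(np.c_[v1,-v2],o2-o1,rcond=None)[0]
    A,B=o1+s[0]*v1,o2+s[1]*v2; return (A+B)/2,np.linalg.norm(A-B)
for k,p,q in(("corner-far",(36,204),(715,352)),("corner-near",(338,40),(437,510)),
 ("pinA",(133,285),(586,300)),("pinB",(403,133),(340,422)),("hA",(203,208),(532,280)),("hB",(338,135),(410,330)),
 ("barA",(307,325),(398,48)),("barB",(550,182),(190,117)),("cornerL",(205,400),(500,247))):
    P,e=tri(p,q);print(k,P.round(1),round(e,1))
# mat from both
g=cv2.imread("pics/d0.png").max(2); m=np.zeros_like(g); m[335:480,360:550]=(g[335:480,360:550]<45)*255
c=max(cv2.findContours(m,0,1)[0],key=cv2.contourArea);q=cv2.approxPolyDP(c,8,True).reshape(-1,2);print(q,plane("side",q,3).round())
print(plane("scene",[[177,178],[248,140],[291,176],[220,218]],3).round())
print(robot.read_state()["q"])
E
```

```text
corner-far [663.4 -89.1 122.3] 2.3
corner-near [459.3 -97.6 122.2] 3.7
pinA [647.1 -10.7 125.9] 1.1
pinB [468.8 -16.9 126.1] 1.8
hA [600.7 -14.  156.5] 1.9
hB [515.5 -14.3 159.2] 2.8
barA [625.6 122.5 237.4] 1.6
barB [482.2 118.6 238.6] 1.6
cornerL [653.9  68.1 123.9] 5.7
[[460 389]
 [463 403]
 [448 403]
 [456 410]
 [443 416]
 [447 426]
 [460 416]
 [457 430]
 [441 434]
 [451 445]
 [455 434]
 [467 456]
 [459 440]
 [470 435]
 [459 434]
 [478 440]
 [481 421]
 [491 432]
 [480 414]
 [494 400]
 [468 418]] [[ 571. -380.    3.]
 [ 547. -402.    3.]
 [ 527. -383.    3.]
 [ 525. -402.    3.]
 [ 497. -394.    3.]
 [ 484. -411.    3.]
 [ 519. -414.    3.]
 [ 490. -427.    3.]
 [ 464. -413.    3.]
 [ 458. -437.    3.]
 [ 481. -429.    3.]
 [ 460. -466.    3.]
 [ 476. -440.    3.]
 [ 498. -448.    3.]
 [ 486. -434.    3.]
 [ 499. -462.    3.]
 [ 536. -445.    3.]
 [ 529. -469.    3.]
 [ 548. -436.    3.]
 [ 595. -437.    3.]
 [ 525. -426.    3.]]
[[ 675. -487.    3.]
 [ 424. -514.    3.]
 [ 396. -311.    3.]
 [ 640. -283.    3.]]
[ 1.38959859e+00  3.85512682e-01  6.77441463e-03 -4.16828792e-04
 -1.19401002e+00 -2.58635725e-01]
```

>>> servo_tool --pt "0 0 -0.3 -0.98 1" --pt "0 0 -0.3 -0.98 1" --pt "0 0 -0.3 -0.98 1" --pt "0 0 -0.3 -0.98 1" --pt "0 0 -0.3 -0.98 1" --pt "0 0 -0.3 -0.98 1" --pt "0.39 0.84 0 0 1" --pt "0.39 0.84 0 0 1" --pt "0.39 0.84 0 0 1" --pt "0.39 0.84 0 0 1" --pt "0.39 0.84 0 0 1" --pt "0.39 0.84 0 0 1" --pt "0.39 0.84 0 0 1" --pt "0.39 0.84 0 0 1" --pt "0.39 0.84 0 0 1" --pt "0.39 0.84 0 0 1" --pt "0.39 0.84 0 0 1" --pt "0.39 0.84 0 0 1" --pt "0.39 0.84 0 0 1" --pt "0.39 0.84 0 0 1"

```text
time: 2.6
tool_pos: [557.3, -15.3, 393.5]
ee_rot: [[1.0, 0.031, -0.001], [0.031, -1.0, 0.0], [-0.001, -0.0, -1.0]]
wrist_force: [0.5, -0.0, -1.2]
width: 85.7
grasp_force: 0.0
```

```bash
python3 - <<'E'
from h import *
s=robot.read_state();print(s["time"],s["tool_pos"],np.round(s["ee_rot"],4),s["q"],s["wrist_force"])
save("wrist","pics/w1.png")
print(proj("wrist",[[558,-14,163],[553.9,120.5,238]]))
# mat fit
a=cv2.imread("pics/s0.png").max(2);m=np.zeros_like(a);m[130:225,165:300]=(a[130:225,165:300]<50)*255
m=cv2.morphologyEx(m,cv2.MORPH_CLOSE,np.ones((5,5)))
c=max(cv2.findContours(m,0,1)[0],key=cv2.contourArea)
P=plane("scene",c.reshape(-1,2),3)[:,:2].astype(np.float32);print(cv2.minAreaRect(P))
E
```

```text
2.6 [557.26748037 -15.28768897 393.47870739] [[ 9.995e-01  3.050e-02 -8.000e-04]
 [ 3.050e-02 -9.995e-01  1.000e-04]
 [-8.000e-04 -1.000e-04 -1.000e+00]] [ 2.63175116e-01  2.19395836e-01 -3.72335879e-03 -3.04476153e-04
 -1.34845644e+00  1.33822334e+00] [ 0.45847918 -0.02338479 -1.1621075 ]
[[313.48930213 216.84077352]
 [110.74812997 243.47124044]]
((536.7440185546875, -399.78985595703125), (255.98587036132812, 215.6044158935547), 6.901305198669434)
```

View pics/w1.png

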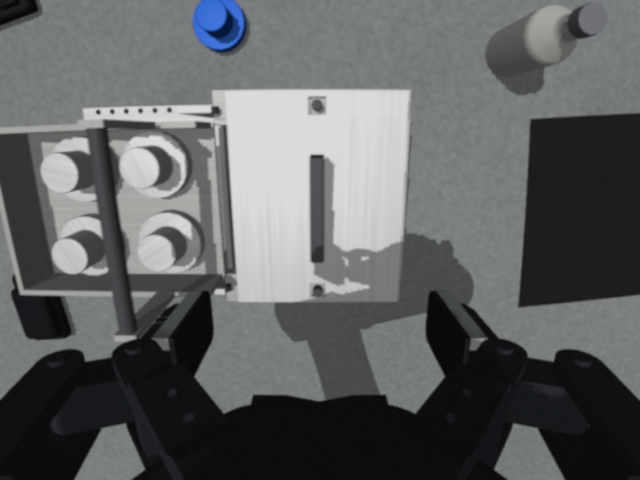

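The wrist view shows the handle bar (x 317, rows 155–262), pins at (317,105) and (318,290), crossbar from (97,122) to (125,337), and the mat's left edge at the right.

```bash
python3 - <<'E'
from h import *
print("handle",plane("wrist",[[317,156],[318,261]],163))
print("pins",plane("wrist",[[317,105],[318,290]],132))
print("bar",plane("wrist",[[97,124],[125,335]],238))
print("mat",plane("wrist",[[531,120],[520,305]],3))
E
```

```text
handle [[609.01440366 -15.73956109 163.        ]
 [518.19399393 -18.84606725 163.        ]]
pins [[651.03073584 -14.59059643 132.        ]
 [476.24463179 -19.87207612 132.        ]]
bar [[630.87537822 120.08776905 238.        ]
 [484.63120977 119.81189227 238.        ]]
mat [[ 652.9805533  -282.05834235    3.        ]
 [ 399.35665479 -312.14015446    3.        ]]
```

>>> servo_tool --pt "0.1 0.04 0.8 0 1" --pt "0 0 0.9 0 1" --pt "0 0 0.8 0 1" --pt "0 0 0.6 0 1" --pt "0 0 0.35 0 1" --pt "0 0 0.2 0 1" --pt "0 0 0 0 1" --pt "0 0 0 0 -1" --pt "0 0 0 0 -1" --pt "0 0 0 0 -1" --pt "0 0 0 0 -1" --pt "0 0 0 0 -1" --pt "0 0 0 0 -1" --pt "0 0 0 0 -1" --pt "0 0 0 0 -1"

```text
time: 4.53
tool_pos: [562.3, -14.6, 212.0]
ee_rot: [[1.0, 0.031, 0.002], [0.031, -1.0, 0.002], [0.002, -0.002, -1.0]]
wrist_force: [-1.1, 5.4, 2.4]
width: 10.5
grasp_force: 59.7
```

>>> servo_tool --pt "0 0 -0.1 0 -1" --pt "0 0 -0.2 0 -1" --pt "0 0 -0.2 0 -1" --pt "0 0 -0.2 0 -1" --pt "0 0 -0.3 0 -1" --pt "0 0 0 0 -1"

```text
time: 5.28
tool_pos: [562.8, -15.8, 263.4]
ee_rot: [[1.0, 0.031, 0.004], [0.031, -1.0, 0.0], [0.004, -0.0, -1.0]]
wrist_force: [1.1, 0.5, -3.4]
width: 10.4
grasp_force: 59.1
```

>>> servo_tool --pt "-0.063 0.3 0 0 -1" --pt "-0.063 0.5 0 0 -1" --pt "-0.063 0.7 0 0 -1" --pt "-0.063 0.8 0 0 -1" --pt "-0.063 0.8 0 0 -1" --pt "-0.063 0.8 0 0 -1" --pt "-0.063 0.8 0 0 -1" --pt "-0.063 0.8 0 0 -1" --pt "-0.063 0.8 0 0 -1" --pt "-0.063 0.7 0 0 -1" --pt "-0.063 0.5 0 0 -1" --pt "-0.063 0.2 0 0 -1" --pt "0 0 0.2 -0.55 -1" --pt "0 0 0.6 -0.55 -1" --pt "0 0 0.7 0 -1" --pt "0 0 0.6 0 -1" --pt "0 0 0.5 0 -1" --pt "0 0 0.3 0 -1" --pt "0 0 0.1 0 -1" --pt "0 0 0 0 -1"

```text
time: 7.78
tool_pos: [536.2, -401.8, 111.9]
ee_rot: [[0.993, 0.119, 0.001], [0.119, -0.993, -0.0], [0.0, 0.001, -1.0]]
wrist_force: [-0.4, -0.6, -3.3]
width: 10.7
grasp_force: 59.1
```

```bash
python3 - <<'E'
from h import *
save("scene","pics/s2.png");save("side","pics/d2.png")
a=cv2.imread("pics/s2.png")[120:300,150:350];b=cv2.imread("pics/d2.png")[300:480,340:540]
cv2.imwrite("pics/c2.png",np.hstack([cv2.resize(x,(400,360),interpolation=cv2.INTER_CUBIC) for x in(a,b)]))
E
```

```text
(no output)
```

View pics/c2.png

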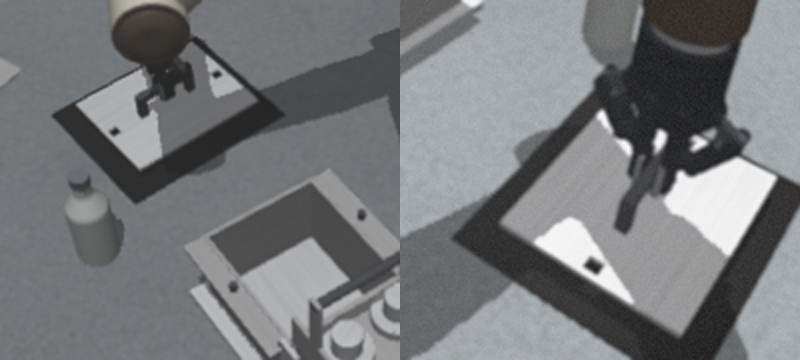

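The cover is hanging level above the mat. It is in the scene at corners (188,172),(221,205),(279,171) and in the side view at (390,411),(481,468),(528,389). The bottle and hopper are untouched.

```bash
python3 - <<'E'
from h import *
for n,p in(("scene",[[188,172],[221.5,205.5],[279,171.5]]),("side",[[390,411],[481,468.5],[528.5,389]])):
    P=plane(n,p,25);print(n,P.round(1),"centre",((P[0]+P[2])/2).round(1))
P=plane("side",[[340+55/2,300+238/2],[441,343],[543,396]],3);print("mat side",P.round(1),(P[0]+P[2])/2)
E
```

```text
scene [[ 644.1 -468.7   25. ]
 [ 622.5 -302.3   25. ]
 [ 426.1 -326.5   25. ]] centre [ 535.1 -397.6   25. ]
side [[ 421.5 -335.5   25. ]
 [ 440.3 -498.1   25. ]
 [ 642.7 -473.3   25. ]] centre [ 532.1 -404.4   25. ]
mat side [[ 395.5 -310.8    3. ]
 [ 648.7 -283.4    3. ]
 [ 670.2 -495.1    3. ]] [ 532.86912051 -402.95873804    3.        ]
```

>>> servo_tool --pt "0 0 0.12 0 -1" --pt "0 0 0.1 0 -1" --pt "0 0 0.06 0 -1" --pt "0 0 0.04 0 -1" --pt "0 0 0 0 -1"

```text
time: 8.5
tool_pos: [536.0, -401.7, 95.3]
ee_rot: [[0.993, 0.118, -0.0], [0.118, -0.993, -0.0], [-0.0, 0.0, -1.0]]
wrist_force: [0.3, 0.7, -3.7]
width: 10.6
grasp_force: 59.1
```

>>> servo_tool --pt "0 0 0.02 0 -1" --pt "0 0 0.02 0 -1" --pt "0 0 0 0 -1"

```text
time: 8.88
tool_pos: [536.2, -401.7, 95.0]
ee_rot: [[0.993, 0.119, 0.001], [0.119, -0.993, -0.001], [0.001, 0.001, -1.0]]
wrist_force: [-2.4, 2.3, 5.8]
width: 10.7
grasp_force: 60.2
```

>>> servo_tool --pt "0 0 -0.02 0 -0.5" --pt "0 0 0 0 -0.5" --pt "0 0 0 0 0.2" --pt "0 0 0 0 0.2" --pt "0 0 0 0 0.2" --pt "0 0 -0.1 0 0.2" --pt "0 0 -0.3 0 0.2" --pt "0 0 -0.7 0 0.2" --pt "0 0 -0.9 0 0.5" --pt "0 0 -0.9 0.55 0.5" --pt "0 0 -0.9 0.55 0.5" --pt "0 0 -0.9 0 0.5" --pt "0 0 -0.6 0 0.5"

```text
time: 10.5
tool_pos: [535.8, -401.8, 364.0]
ee_rot: [[1.0, 0.031, 0.005], [0.031, -1.0, -0.003], [0.004, 0.003, -1.0]]
wrist_force: [0.4, -0.4, -0.4]
width: 64.0
grasp_force: 0.0
```

>>> servo_tool --pt "0.055 -0.4 0 0 0.5" --pt "0.055 -0.8 0 0 0.5" --pt "0.055 -0.95 0 0 0.5" --pt "0.055 -0.95 0 0 0.5" --pt "0.055 -0.95 0 0 0.5" --pt "0.055 -0.95 0 0 0.5" --pt "0.055 -0.95 0 0 0.5" --pt "0.055 -0.95 0 0 0.5" --pt "0.055 -0.95 0 0 0.5" --pt "0.055 -0.95 0 0 0.5" --pt "0.055 -0.8 0 0 0.5" --pt "0.055 -0.5 0 0 0.5" --pt "0.055 -0.32 0 0 0.5" --pt "0 0 0 0 0.5"

```text
time: 12.25
tool_pos: [555.4, 120.8, 359.1]
ee_rot: [[0.999, 0.032, -0.001], [0.032, -0.999, -0.0], [-0.001, 0.0, -1.0]]
wrist_force: [-0.2, 0.5, 0.1]
width: 64.2
grasp_force: 0.0
```

```bash
python3 - <<'E'
from h import *
s=robot.read_state();print(s["time"],s["tool_pos"],s["width"],s["q"])
save("scene","pics/s3.png");save("wrist","pics/w3.png");save("side","pics/d3.png")
a=cv2.imread("pics/s3.png")[130:430,160:460];b=cv2.imread("pics/d3.png")[150:450,230:530];
cv2.imwrite("pics/c3.png",np.hstack([cv2.resize(x,(400,400)) for x in(a,b)]))
print(proj("wrist",[[630,122,238],[482,118,238],[556,120,238]]))
E
```

```text
12.25 [555.44734398 120.84673943 359.0825927 ] 64.1653549243445 [ 4.99127969e-01  2.54608546e-01 -4.15035161e-02 -1.53248179e-04
 -1.27551663e+00  1.10363308e+00]
[[319.13310222 121.21953801]
 [318.68748897 370.08706162]
 [318.88643121 258.21587599]]
```

View pics/c3.png

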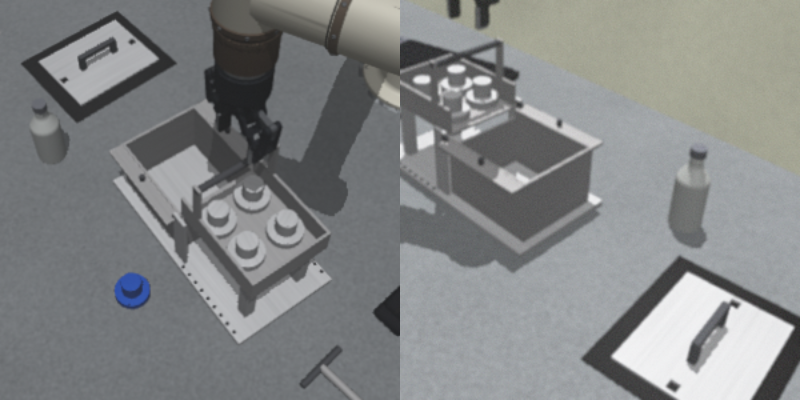

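View pics/w3.png

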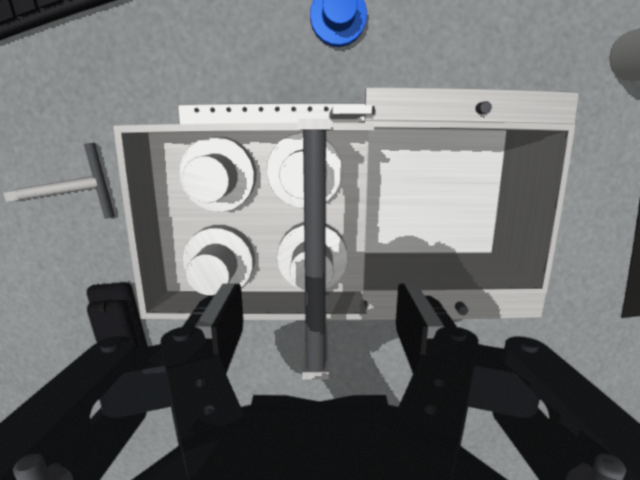

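The cover lies centred on the mat; the wrist view shows the bar vertical at x≈315 (rows 125–375), about 2 mm to +y of my estimate.

>>> servo_tool --pt "0.08 -0.03 0.4 0 0.5" --pt "0 0 0.5 0 0.5" --pt "0 0 0.3 0 0.5" --pt "0 0 0.14 0 0.5" --pt "0 0 0 0 0.0" --pt "0 0 0 0 -0.4" --pt "0 0 0 0 -1" --pt "0 0 0 0 -1" --pt "0 0 0 0 -1" --pt "0 0 0 0 -1" --pt "0 0 0 0 -1"

```text
time: 13.78
tool_pos: [560.0, 122.6, 293.4]
ee_rot: [[1.0, 0.031, 0.002], [0.031, -1.0, 0.001], [0.002, -0.001, -1.0]]
wrist_force: [-1.8, 5.1, 5.1]
width: 9.8
grasp_force: 58.7
```

```bash
python3 - <<'E'
import numpy as np
th=np.arange(0,1.11,0.05);a=np.arctan2(114,40)+th;r=np.hypot(114,40)
y=r*np.cos(a);z=r*np.sin(a)
for t,dy,dz in zip(th[1:],-np.diff(y)/50,-np.diff(z)/50):print(round(t,2),round(dy,3),round(dz,3))
E
```

```text
0.05 0.115 -0.037
0.1 0.117 -0.031
0.15 0.118 -0.025
0.2 0.119 -0.02
0.25 0.12 -0.014
0.3 0.121 -0.008
0.35 0.121 -0.002
0.4 0.121 0.005
0.45 0.12 0.011
0.5 0.12 0.017
0.55 0.119 0.023
0.6 0.117 0.028
0.65 0.116 0.034
0.7 0.114 0.04
0.75 0.112 0.046
0.8 0.109 0.051
0.85 0.107 0.057
0.9 0.104 0.062
0.95 0.101 0.067
1.0 0.097 0.072
1.05 0.093 0.077
1.1 0.089 0.081
```

>>> servo_tool --pt "0 0.115 -0.037 0 -1" --pt "0 0.117 -0.031 0 -1" --pt "0 0.118 -0.025 0 -1" --pt "0 0.119 -0.02 0 -1" --pt "0 0.12 -0.014 0 -1" --pt "0 0.121 -0.008 0 -1" --pt "0 0 0 0 -1"

```text
time: 14.65
tool_pos: [561.1, 88.4, 301.4]
ee_rot: [[0.999, 0.032, 0.004], [0.032, -0.999, 0.005], [0.004, -0.005, -1.0]]
wrist_force: [-5.6, 10.4, 9.6]
width: 10.0
grasp_force: 58.8
```

>>> servo_tool --pt "0 0.06 -0.001 0 -1" --pt "0 0.06 -0.001 0 -1" --pt "0 0.06 0.002 0 -1" --pt "0 0.06 0.003 0 -1" --pt "0 0.06 0.005 0 -1" --pt "0 0.06 0.006 0 -1" --pt "0 0.06 0.008 0 -1" --pt "0 0.06 0.009 0 -1" --pt "0 0.06 0.011 0 -1" --pt "0 0.059 0.012 0 -1" --pt "0 0.059 0.014 0 -1" --pt "0 0.058 0.014 0 -1" --pt "0 0 0 0 -1" --pt "0 0 0 0 -1"

```text
time: 16.4
tool_pos: [562.8, 50.9, 297.0]
ee_rot: [[1.0, 0.031, 0.004], [0.031, -1.0, 0.001], [0.004, -0.001, -1.0]]
wrist_force: [-0.3, 3.7, 7.5]
width: 9.5
grasp_force: 62.1
```

```bash
python3 - <<'E'
from h import *
save("scene","pics/s4.png");save("side","pics/d4.png")
a=cv2.imread("pics/s4.png")[170:370,210:430];b=cv2.imread("pics/d4.png")[150:350,190:410];
cv2.imwrite("pics/c4.png",np.hstack([cv2.resize(x,(400,364)) for x in(a,b)]))
E
```

```text
(no output)
```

View pics/c4.png

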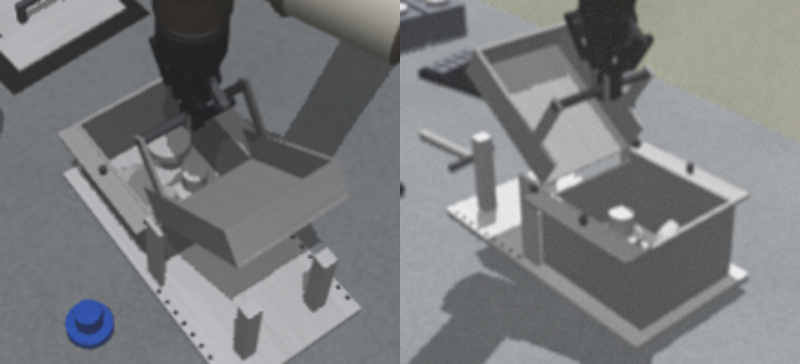

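Tray at ≈0.6 rad and apparently empty, though something white sits at its lip (side crop ≈570,183); I'll tip further to make sure.

>>> servo_tool --pt "0 0.058 0.017 0 -1" --pt "0 0.058 0.017 0 -1" --pt "0 0.057 0.02 0 -1" --pt "0 0.057 0.02 0 -1" --pt "0 0.056 0.023 0 -1" --pt "0 0.056 0.023 0 -1" --pt "0 0.055 0.025 0 -1" --pt "0 0.055 0.026 0 -1" --pt "0 0.053 0.028 0 -1" --pt "0 0.053 0.029 0 -1" --pt "0 0.052 0.031 0 -1" --pt "0 0.052 0.031 0 -1" --pt "0 0.05 0.033 0 -1" --pt "0 0.05 0.034 0 -1" --pt "0 0.049 0.036 0 -1" --pt "0 0.048 0.036 0 -1" --pt "0 0 0 0 -1" --pt "0 0 0 0 -1" --pt "0 0 0 0 -1"

```text
time: 18.88
tool_pos: [564.2, 7.7, 274.0]
ee_rot: [[1.0, 0.031, 0.003], [0.031, -1.0, 0.001], [0.003, -0.0, -1.0]]
wrist_force: [4.0, 3.1, 3.8]
width: 9.6
grasp_force: 63.4
```

```bash
python3 - <<'E'
from h import *
save("scene","pics/s5.png");save("side","pics/d5.png")
a=cv2.imread("pics/s5.png")[170:370,210:430];b=cv2.imread("pics/d5.png")[150:350,190:410];
cv2.imwrite("pics/c5.png",np.hstack([cv2.resize(x,(400,364)) for x in(a,b)]))
E
```

```text
(no output)
```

View pics/c5.png

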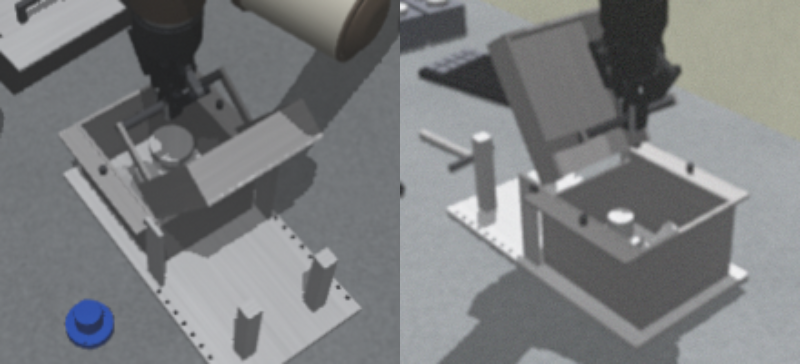

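>>> servo_tool --pt "0 -0.049 -0.036 0 -1" --pt "0 -0.048 -0.036 0 -1" --pt "0 -0.1 -0.067 0 -1" --pt "0 -0.104 -0.062 0 -1" --pt "0 -0.106 -0.057 0 -1" --pt "0 -0.11 -0.051 0 -1" --pt "0 -0.112 -0.046 0 -1" --pt "0 -0.114 -0.04 0 -1" --pt "0 -0.116 -0.034 0 -1" --pt "0 -0.117 -0.028 0 -1" --pt "0 -0.119 -0.023 0 -1" --pt "0 -0.12 -0.017 0 -1" --pt "0 -0.12 -0.011 0 -1" --pt "0 -0.12 -0.005 0 -1" --pt "0 -0.12 0.002 0 -1" --pt "0 -0.121 0.008 0 -1" --pt "0 -0.12 0.014 0 -1" --pt "0 0 0 0 -1"

```text
time: 21.22
tool_pos: [561.0, 99.4, 297.8]
ee_rot: [[1.0, 0.031, 0.001], [0.031, -1.0, 0.001], [0.002, -0.001, -1.0]]
wrist_force: [4.2, 4.0, 4.0]
width: 10.3
grasp_force: 65.2
```

>>> servo_tool --pt "0 -0.048 0.008 0 -1" --pt "0 -0.048 0.008 0 -1" --pt "0 -0.048 0.009 0 -1" --pt "0 -0.048 0.01 0 -1" --pt "0 -0.047 0.011 0 -1" --pt "0 -0.047 0.012 0 -1" --pt "0 -0.047 0.013 0 -1" --pt "0 -0.046 0.013 0 -1" --pt "0 -0.023 0.007 0 -1" --pt "0 -0.023 0.007 0 -1" --pt "0 -0.023 0.007 0 -1" --pt "0 -0.023 0.007 0 -1" --pt "0 0 0 0 -1" --pt "0 0 0 0 -1"

```text
time: 22.98
tool_pos: [560.1, 122.6, 292.1]
ee_rot: [[1.0, 0.031, 0.001], [0.031, -1.0, 0.001], [0.001, -0.001, -1.0]]
wrist_force: [5.1, 4.2, 3.5]
width: 10.0
grasp_force: 65.2
```

>>> servo_tool --pt "0 -0.02 0.005 0 -1" --pt "0 -0.02 0.005 0 -1" --pt "0 0 0 0 -1"

```text
time: 23.35
tool_pos: [560.1, 122.9, 292.1]
ee_rot: [[1.0, 0.031, 0.0], [0.031, -1.0, -0.003], [0.0, 0.003, -1.0]]
wrist_force: [5.5, -1.4, 4.3]
width: 10.0
grasp_force: 65.4
```

Contact with the posts is confirmed: the tool hardly moved and the y force dropped. I'll release and rise to the earlier viewing pose.

>>> servo_tool --pt "0 0 0 0 -0.7" --pt "0 0 0 0 -0.5" --pt "0 0 0 0 0.5" --pt "0 0 0 0 0.5" --pt "0 0 0 0 0.5" --pt "0 0 0 0 0.5" --pt "0 0 -0.2 0 0.5" --pt "0 0 -0.4 0 0.5" --pt "0 0 -0.5 0 0.5" --pt "0 0 -0.24 0 0.5" --pt "-0.08 -0.03 0 0 0.5" --pt "0 0 0 0 0.5"

```text
time: 24.85
tool_pos: [554.9, 125.3, 358.1]
ee_rot: [[1.0, 0.031, -0.002], [0.031, -1.0, -0.0], [-0.002, 0.0, -1.0]]
wrist_force: [0.0, 0.4, 0.1]
width: 64.0
grasp_force: 0.0
```

```bash
python3 - <<'E'
from h import *
s=robot.read_state();print(s["time"],s["tool_pos"].round(1) if hasattr(s["tool_pos"],"round") else s["tool_pos"],s["width"])
im=save("wrist","pics/w6.png")[:,:,::-1]; w3=cv2.imread("pics/w3.png")
def m(i,p):x,y=p;return int(i[y-6:y+6,x-6:x+6].mean()),round(float(i[y-6:y+6,x-6:x+6].std()),1)
for p in((208,180),(235,180),(210,268),(230,255),(290,172),(295,245),(180,215),(335,200),(345,260)):print(p,m(w3,p),m(im,p))
g=cv2.cvtColor(im[:380,100:600],6)
# coarse brightness map of tray and hopper
print("tray");print(cv2.resize(im[125:325,120:370].mean(2),(25,16),interpolation=cv2.INTER_AREA).astype(int))
print("hopper");print(cv2.resize(im[125:295,365:565].mean(2),(25,17),interpolation=cv2.INTER_AREA).astype(int))
h0=cv2.imread("pics/s3.png");s6=save("scene","pics/s6.png")[:,:,::-1]
d6=save("side","pics/d6.png")[:,:,::-1];d3=cv2.imread("pics/d3.png")
for n,A,B in(("scene",h0,s6),("side",d3,d6)):
    M=(cv2.absdiff(A,B).max(2)>25).astype(np.uint8);k,_,st,ce=cv2.connectedComponentsWithStats(M)
    print(n,[(st[i].tolist()) for i in range(1,k) if st[i,4]>15])
E
```

```text
24.85 [554.9 125.3 358.1] 63.99274680054751
(208, 180) (235, 1.1) (208, 2.1)
(235, 180) (100, 35.5) (210, 2.3)
(210, 268) (226, 2.0) (191, 2.6)
(230, 255) (93, 41.9) (194, 2.1)
(290, 172) (236, 2.0) (210, 2.3)
(295, 245) (201, 48.0) (197, 2.7)
(180, 215) (197, 3.5) (187, 23.0)
(335, 200) (182, 27.2) (125, 61.0)
(345, 260) (137, 13.1) (127, 16.1)
tray
[[183 137 137 150 160 160 160 160 160 160 159 159 160 160 160 160 160 160
  160 121 120 118 158 158 158]
 [172  62  61  90 121 172 170 173 181 177 179 185 181 184 189 183 189 190
  185 107  87  89 134 141 175]
 [176  68  61  82 118 196 204 205 207 208 209 209 210 211 212 212 213 213
  213 116  87 116 165 131 142]
 [172  85  61  75 118 190 203 204 205 206 207 208 209 210 210 211 211 211
  211 119  87 121 206 135 167]
 [162 105  61  67 120 185 205 207 208 208 209 209 210 211 211 211 211 211
  211 118  86 121 203 131 172]
 [153 125  60  62 116 175 201 202 203 203 203 203 204 204 205 205 205 205
  205 116  85 123 199 132 159]
 [145 144  60  60 109 166 200 201 201 202 202 203 203 204 204 204 204 204
  204 119  85 123 202 133 164]
 [142 161  6
[... 3493 characters left out ...]
[219, 1, 6, 25, 46], [252, 0, 6, 12, 37], [292, 0, 10, 125, 340], [208, 2, 3, 11, 18], [167, 28, 12, 15, 35], [216, 39, 12, 7, 25], [252, 44, 13, 72, 238], [253, 115, 15, 49, 196], [300, 124, 7, 30, 93], [271, 137, 6, 27, 75], [277, 138, 13, 34, 128], [286, 143, 7, 7, 33], [295, 143, 5, 5, 18], [293, 153, 5, 18, 62], [265, 198, 15, 8, 102], [239, 205, 15, 19, 173], [258, 206, 46, 36, 938], [3, 211, 2, 10, 16], [304, 263, 15, 19, 177], [330, 271, 13, 11, 85], [298, 273, 7, 13, 45], [318, 274, 6, 13, 52], [186, 297, 21, 22, 56], [153, 326, 38, 41, 111], [177, 330, 48, 70, 172], [274, 344, 27, 7, 66], [140, 369, 12, 12, 31], [108, 382, 31, 24, 79], [170, 401, 8, 11, 19], [159, 414, 10, 13, 27]]
```

The tray floor is uniform, so it is empty. All the hub-bright regions lie inside the hopper, and nothing changed at the mouse, bottle, key or cover.

```bash
python3 -c "
from workcell import robot
print(robot.job_done())"
```

```text
the job is handed in; nothing more can be done
None
```

The job is handed in at about 25 s of the 64 s allowed: the cover lies flat in the middle of the mat, the tray is empty and back level on its posts, the hub blanks are in the hopper (judged from the emptied tray, not counted one by one), and the mouse, bottle and chuck key show no change in the pictures.

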